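Select the test channel and start the burn-in

TASK

On the burn-in controller, push the black selector lever round clockwise with a fingertip, click by click, until it points at the green mark, without clicking past it and without pinching the lever. Then press the green start button fully down with a fingertip and let go. Leave everything else on the bench where it stands.

Things in the scene. Friction and masses are not known exactly. Their poses are not given: they have to be found in the camera images.
- controller: Low cream bench unit with a dark flat panel on top, 250 (x) x 320 (y) x 80 mm high, fixed to the bench. Origin: centre of its underside, on the bench; z up, -x is its front (towards the robot at yaw 0). The panel is at z = 80 mm. Selector axis at x = -15, y = 65 mm; start button at x = -45, y = -95 mm.
- selector_axis (a point): On the selector's vertical axis, 25 mm above the panel (105 mm above the bench), turning with it: x points along the lever to its tip, z up. The selector is a grey metal round skirt, radius 34 mm, its top 9 mm above the panel, with one upright black lever bar, 14 mm wide, white line on top, from 16 mm behind the axis to 50 mm in front (the pointing end). Bar top 40 mm above the panel.
- lever_tip (a point): Pointing end of the lever, 50 mm from the axis, 25 mm above the panel. At joint 0 the lever points 75 degrees anticlockwise (towards the controller's +y) from the controller's +x direction. Push on the lever's flank near this end; its anticlockwise flank (7 mm from the centre line) is the one to push to turn clockwise. Pressing both flanks at once is a pinch.
- selector (a joint): Selector angle in rad, growing CLOCKWISE seen from above. Six sprung detents 30 degrees apart: 0, 0.524, 1.047, 1.571, 2.094, 2.618; a stop just beyond each end. A click takes about 0.2 N m (5 N at 35 mm from the axis); once past half way (0.26 rad) the lever snaps on by itself into the next position and stays there. It starts resting at 0.
- mark_green: Green round mark, 14 mm across, 2 mm high, fixed on the panel 62 mm from the selector's axis. Origin: centre of its underside, at panel height. Green, red, yellow, blue and white marks stand in shuffled order at selector positions 0.524, 1.047, 1.571, 2.094 and 2.618; the start position 0 has a small black one.
- start (a joint): Travel of the start button in m: 0 is up, 0.006 is fully down; springs back when released. Fully down takes 5 N.
- start_top (a point): Centre of the top face of the green round start button (36 mm across, in a black collar of 26 mm radius, 12 mm high); unpressed it is 22 mm above the panel (102 mm above the bench), 10 mm above its collar.
- mug: White mug, 76 mm wide, 90 mm high, standing left of the controller; origin centre of underside. Leave alone.
- bottle: Clear bottle with blue cap, 60 mm wide, 170 mm high, standing right of the controller; origin centre of underside. Leave alone.
- tape: Blue ring of tape, 64 mm wide, 18 mm high, lying on the back right corner of the panel; origin centre of underside. Leave alone.
- driver: Screwdriver, 170 mm long, lying behind the controller; leave alone.
- module: White hand-held module, 100 x 58 x 26 mm, lying behind the controller; origin centre of underside. Leave alone.
- mouse: Dark grey computer mouse, 100 x 60 x 32 mm, right of the controller; origin centre of underside. Leave alone.

How it is judged:
By the outcome, as a careful person would: the job done as asked, in the order asked, and still so for the second after the job is handed in, with the robot touching nothing.
It also fails if it takes over 61 s, if anything falls off the work surface, if the arm or the gripper's body presses on something with over 40 N, if the wrist force passes 120 N, or if a joint passes its speed limit or range.

ROBOT

A 6-joint arm with a two-finger parallel gripper is mounted at the origin on the work surface. World frame = base frame: x ahead of the robot, y to its left, z up, the work surface at z = 0. Lengths are in m, angles in rad, forces in N, time in s.
With the tool pointing down it reaches from about 0.375 to 0.9 m from the base axis. Payload 3.1 kg.
Tool frame: the origin (TCP) lies at the very end of the fingers, on their centre line; the grasp point (between the pads) lies 19 mm behind it; x points along the fingers, y is the direction in which the jaws open and shut, and the axes are right-handed (so a half turn about x gives the same grasp; the last joint's range is limited). The gripper opens to 85 mm and grips with 20 to 120 N. Pads are 22 mm wide; open, the fingers measure 114 mm over their backs; the gripper's body (76 mm by 85 mm) begins 54 mm behind the grasp point. The pads swing forward as they close: fully open they stand 13 mm farther back than shut.
Start: joints at [1.117, 0.527, 1.433, -0, 1.181, -0.178], TCP at [0.17, 0.602, 0.231] pointing down, gripper open.
Joint ranges: [-3.08, 3.08], [-0.75, 2.2], [0.22, 2.44], [-1.43, 4.57], [0, 2.65], [-2.85, 2.85]. Speed limits (rad/s): [2.79, 2.79, 3.14, 3.14, 3.14, 3.14].

INTERFACE

Orientations are given as a unit quaternion [x, y, z, w].
In Python, from station import manip gives the robot as it stands.
- The arm moves only by the shell command python3 -m jog 'ROWS' [FORCE]. ROWS is a JSON object of lists of equal length, an entry for each row: "linear": the shift along the tool's x, y, z in cm, a list of three; "twist": the turn about the tool's x in rad; "claw": the opening, from -1 (shut) to 1 (fully open). A call has 1 to 20 rows; each row is the pose to reach, as a shift and turn from the pose commanded when the call began, along the tool's axes at that moment; what a row does not reach only later rows make up. A row lasts 1/12 s, in which the tool goes at most 41.7 mm and 7.16 degrees, less where a joint would pass 70% of its speed; a pose out of reach is approached as far as the arm can. A call with a gripper value outside its range is refused whole. The fingers move at their own pace and stop on an object; FORCE is the grip in N (left out, the last holds). Time passes only in rows, so rows that repeat a pose let the fingers close. It gives the time, the measured TCP pose, the force and the opening at its end, in the units of the state.
- manip.sense(): the state, without advancing time (a new reading comes with each control period).
- manip.snapshot(name): name is "side" or "top" or "wrist"; returns a dict with "pixels" (384x512x3 uint8, red, green, blue), "camera_matrix" (3x3 intrinsics, pixels), "R" (3x3) and "t" (3): a world point X has camera coordinates R X + t. Camera axes: x right, y down, z forward; pixel columns grow to the right and rows downward; lengths in m; the calibration is good to about 2 mm. A picture is of the moment at which its call begins. There is no depth.
- manip.sign_off(): hands the job in, once; it reports no verdict.
The state is a dict: "t": time; "q": joint angles; "qd": joint speeds; "tau": joint torques, N m; "tcp_pos": TCP position; "tool_rot": TCP orientation; "force": force on the tool from outside, world axes, zero at the start; "ft_torque": the same for the moment, N m; "finger_gap": opening from 0.0 (shut) to 1.0 (fully open).
Only numpy, scipy, OpenCV 4.12 (cv2) and the standard library are available. Lean on these libraries where they do the work, as an engineer would, in place of code of your own. Each camera call takes 0.05 s, during which the arm holds its last target.

## Working session

There is one attempt and no reset: what is moved stays moved. The work goes in short steps, Python scripts to look and compute and a shell command to move; the robot and the scene stay as the last step left them, time stands still between calls to the robot, and variables do not carry over. Pictures are saved under pics/ and viewed, and the job is handed in when it is done.

```bash
ls; mkdir -p pics; cat > h.py <<'E'
from station import manip
import numpy as np, cv2
def snap(n,f):
    s=manip.snapshot(n); cv2.imwrite('pics/'+f,s['pixels'][:,:,::-1]); np.savez('pics/'+f[:-4]+'.npz',**{k:np.array(v) for k,v in s.items()}); return s
def load(f): return np.load('pics/'+f+'.npz')
def onplane(s,u,v,z):
    R=np.array(s['R']);t=np.array(s['t']);K=np.array(s['camera_matrix'])
    c=-R.T@t; d=R.T@np.linalg.inv(K)@np.array([u,v,1.]); return c+d*(z-c[2])/d[2]
def proj(s,X):
    p=np.array(s['camera_matrix'])@(np.array(s['R'])@np.array(X)+np.array(s['t'])); return p[:2]/p[2]
E
python3 - <<'E'
from h import *
print(manip.sense())
for n in ['side','top','wrist']: snap(n,n+'0.png')
E
```

```text
pics
{'t': 0.0, 'q': array([ 1.11750925e+00,  5.28457219e-01,  1.43391251e+00,  6.41367325e-05,
        1.18141084e+00, -1.78497649e-01]), 'qd': array([ 3.59923293e-04, -9.70817826e-04,  3.19529282e-05, -5.43627583e-04,
       -1.95328372e-05,  1.63513495e-03]), 'tau': array([ 3.76825074e-04, -4.42348766e+01, -1.78025830e+01, -1.61308785e-04,
        8.41820467e-03,  6.82475623e-07]), 'tcp_pos': array([0.16922217, 0.60090572, 0.23033588]), 'tool_rot': array([ 0.09612709,  0.70070178, -0.09758461,  0.70018129]), 'force': array([0.4978572 , 0.53647139, 0.79668967]), 'ft_torque': array([-0.03851002, -0.01016995, -0.02781889]), 'finger_gap': 1.004218489545879}
```

View pics/top0.png

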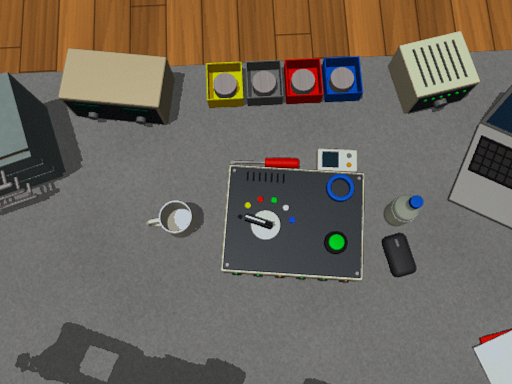

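View pics/side0.png

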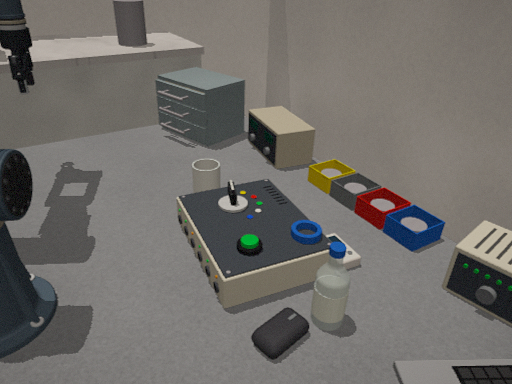

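View pics/wrist0.png

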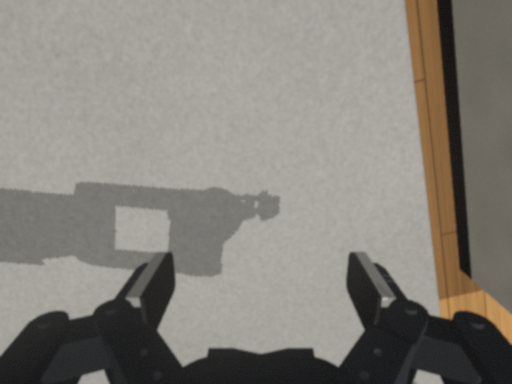

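The top view shows the controller with its selector axis at about (264,225) and the lever pointing left. The marks run clockwise: black (240,217), yellow (248,205), red (260,199), green (274,200), white (286,207), blue (292,220). The start button is at (336,242).

```bash
python3 - <<'E'
from h import *
s=load('top0'); im=s['pixels']; hsv=cv2.cvtColor(im,cv2.COLOR_RGB2HSV)
def cent(m,box):
    k=np.zeros(m.shape,np.uint8); x0,y0,x1,y1=box; k[y0:y1,x0:x1]=m[y0:y1,x0:x1]
    n,l,st,c=cv2.connectedComponentsWithStats(k); i=1+np.argmax(st[1:,4]); return c[i],st[i,4]
H,S,V=hsv[...,0],hsv[...,1],hsv[...,2]
col={'yellow':((H>22)&(H<38)),'red':(H<10)|(H>170),'green':(H>45)&(H<75),'blue':(H>105)&(H<130)}
P={}
for n,m in col.items():
    c,a=cent(((m)&(S>120)&(V>70)).astype(np.uint8),(236,190,305,232)); P[n]=onplane(s,*c,.082); print(n,c,a,P[n])
c,a=cent(((S<60)&(V>150)).astype(np.uint8),(281,202,291,213));P['white']=onplane(s,*c,.082);print('white',c,a,P['white'])
c,a=cent((col['green']&(S>120)&(V>70)).astype(np.uint8),(310,220,360,265));B=onplane(s,*c,.102);print('button',c,a,B)
# circle fit to marks
Q=np.array([p[:2] for p in P.values()]);A=np.c_[2*Q,np.ones(len(Q))];x=np.linalg.lstsq(A,(Q**2).sum(1),rcond=None)[0]
C=x[:2];print('axis fit',C,np.sqrt(x[2]+C@C))
for n,p in P.items():
    d=p[:2]-C; print(n,np.hypot(*d),np.degrees(np.arctan2(d[1],d[0])))
# controller from vector button-axis: local (-30,-160)
# joint: fit rigid using marks (angles known) + button
order=['yellow','red','green','white','blue']
L=[];W=[]
for i,n in enumerate(order):
    a=np.radians(75-30*(i+1));L.append([-.015+.062*np.cos(a),.065+.062*np.sin(a)]);W.append(P[n][:2])
L.append([-.045,-.095]);W.append(B[:2]);L=np.array(L);W=np.array(W)
l=L-L.mean(0);w=W-W.mean(0)
th=np.arctan2((l[:,0]*w[:,1]-l[:,1]*w[:,0]).sum(),(l*w).sum())
R=np.array([[np.cos(th),-np.sin(th)],[np.sin(th),np.cos(th)]]);T=W.mean(0)-R@L.mean(0)
print('yaw',np.degrees(th),'T',T,'res mm',((L@R.T+T)-W)*1e3)
ax=R@[-.015,.065]+T;bt=R@[-.045,-.095]+T;print('axis',ax,'btn',bt)
np.savez('ctl.npz',th=th,T=T,ax=ax,bt=bt)
s2=load('side0')
for p,z in((ax,.12),(bt,.102)):print('side proj',proj(s2,[*p,z]),'top',proj(s,[*p,z]))
from scipy.spatial.transform import Rotation as Ro
st=manip.sense();print(Ro.from_quat(st['tool_rot']).as_matrix())
h=cv2.resize(im[185:265,220:360],None,fx=5,fy=5,interpolation=cv2.INTER_CUBIC);cv2.imwrite('pics/topz.png',h[:,:,::-1])
im2=s2['pixels'];h=cv2.resize(im2[165:275,170:330],None,fx=5,fy=5,interpolation=cv2.INTER_CUBIC);cv2.imwrite('pics/sidez.png',h[:,:,::-1])
E
```

```text
yellow [247.35294118 204.82352941] 34 [0.55247707 0.0543297  0.082     ]
red [259.85714286 198.71428571] 35 [0.56533849 0.02483934 0.082     ]
green [273.77142857 199.42857143] 35 [ 0.56201676 -0.00713522  0.082     ]
blue [291.83333333 219.5       ] 36 [ 0.51316362 -0.04565373  0.082     ]
white [285.5 207. ] 26 [ 0.5429055  -0.03303357  0.082     ]
button [336.125      241.65865385] 208 [ 0.45536413 -0.13902391  0.102     ]
axis fit [0.50451601 0.01538311] 0.061704961913498974
yellow 0.06178268342348675 39.07818224373989
red 0.06155318041543412 8.837167093793445
green 0.061752827221392886 -21.386211796101723
blue 0.06164638978678541 -81.93608450526357
white 0.061789388974883126 -51.58917538328414
yaw -6.779168557745301 T [ 0.51140097 -0.05039715] res mm [[ 0.41074171 -0.05161532]
 [ 0.20304972 -0.05498148]
 [-0.26363978  0.05039707]
 [-0.36783594  0.24343935]
 [-0.11968766  0.20987095]
 [ 0.13737195 -0.39711057]]
axis [0.50417863 0.01591905] btn [ 0.45550151 -0.13942102]
side proj [232.3959361 190.7493715] top [265.3968791  222.21729438]
side proj [248.84862476 239.62402959] top [336.29797301 241.58786238]
[[-7.89286271e-04  2.71354463e-01  9.62479159e-01]
 [-1.52288357e-03  9.62478017e-01 -2.71355390e-01]
 [-9.99998529e-01 -1.67992078e-03 -3.46429432e-04]]
```

View pics/topz.png

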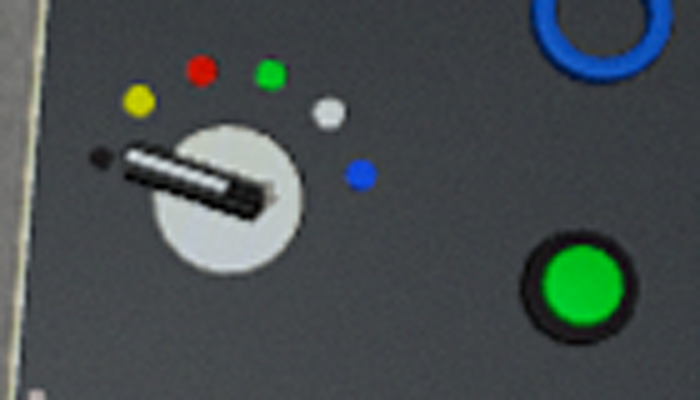

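View pics/sidez.png

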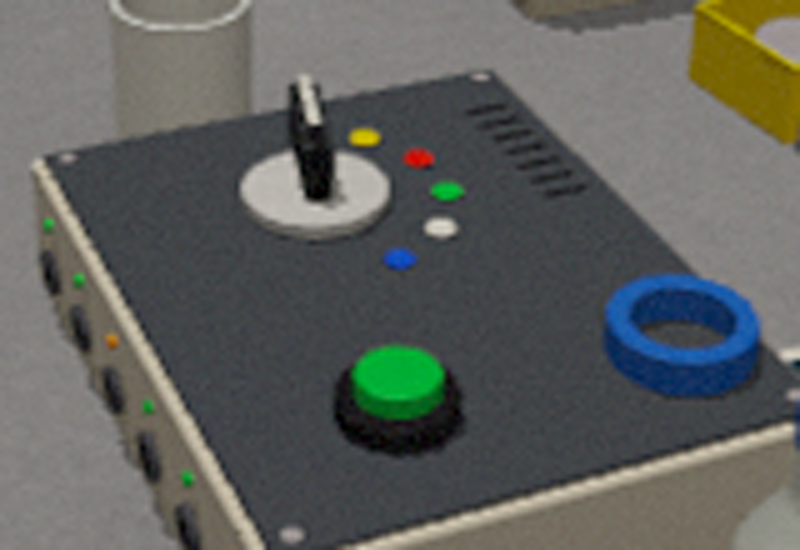

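Green is the third mark, so the goal is joint 1.571 (3 clicks). The fit residuals are under 0.5 mm. Next: a helper that turns goals into tool shifts.

```bash
cat >> h.py <<'E'
from scipy.spatial.transform import Rotation as Ro
C=np.load('ctl.npz') ; AX=C['ax']; BT=C['bt']; PHI0=np.degrees(C['th'])+75
CMD=None
def rel(goal,yaw_y=None):
    st=manip.sense(); R=Ro.from_quat(st['tool_rot']).as_matrix()
    d=R.T@(np.array(goal)-st['tcp_pos'])*100
    yy=np.degrees(np.arctan2(R[1,1],R[0,1]))
    tw=0 if yaw_y is None else np.radians(yy-yaw_y)
    return np.round(d,2),round(float(tw),3)
def push(j,gap,r=.040,z=.100):
    # joint angle deg j, gap (m) between finger face and flank
    f=np.radians(PHI0-j); d=np.array([np.cos(f),np.sin(f)]); n=np.array([-d[1],d[0]])
    p=AX+r*d+(.007+.011+gap)*n
    return [*p,z],PHI0-j
E
python3 - <<'E'
from h import *
g,y=push(0,.02,z=.2); print(g,y,rel(g,y))
E
```

```text
[np.float64(0.4837322508992605), np.float64(0.06716303079729657), 0.2] 68.2208314422547 (array([  3.11, -42.85,  44.75]), 0.105)
```

```bash
python3 -m jog '{"linear":[[0,-2.8,3],[0,-5.6,6],[0,-8.5,9],[0,-11.3,12],[0.5,-14.2,15],[0.8,-17,18],[1.1,-20,21],[1.4,-23,24],[1.7,-26,27],[2,-28.7,30],[2.3,-31.5,33],[2.6,-34.5,36],[2.8,-37.4,39],[3,-40,42],[3.1,-41.5,43.6],[3.1,-42.4,44.4],[3.1,-42.8,44.8],[3.1,-42.8,44.8],[3.1,-42.8,44.8],[3.1,-42.8,44.8]],"twist":[0,0,0.05,0.1,0.1,0.1,0.1,0.1,0.1,0.1,0.1,0.1,0.1,0.1,0.1,0.1,0.1,0.1,0.1,0.1],"claw":[-1,-1,-1,-1,-1,-1,-1,-1,-1,-1,-1,-1,-1,-1,-1,-1,-1,-1,-1,-1]}' 20
python3 - <<'E'
from h import *
g,y=push(0,.012); print(g,y,rel(g,y))
for n in ['side','top','wrist']: snap(n,n+'1.png')
a=np.vstack([cv2.resize(cv2.imread('pics/wrist1.png')[:],(512,384))]);
b=cv2.resize(cv2.imread('pics/side1.png')[120:300,150:350],(426,384))
cv2.imwrite('pics/c1.png',cv2.resize(np.hstack([a,b]),(800,328)))
E
```

```text
t: 1.82
tcp_pos: [0.4833, 0.0695, 0.2003]
tool_rot: [0.131, 0.695, -0.131, 0.694]
force: [-0.5, -0.2, 0.2]
finger_gap: -0.001
[np.float64(0.4911612171905305), np.float64(0.06419478891982536), 0.1] 68.2208314422547 (array([10.03, -0.21,  0.93]), 0.007)
```

View pics/c1.png

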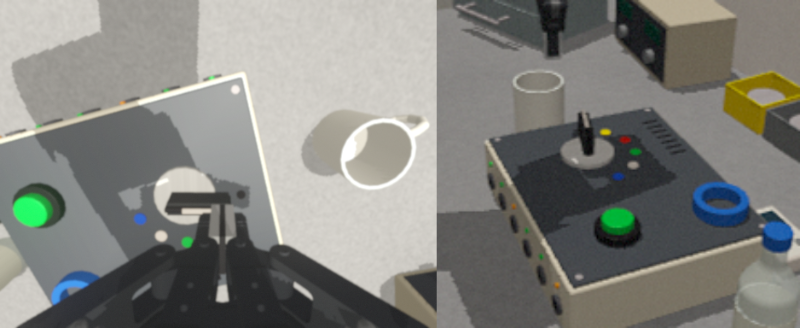

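The wrist view shows the shut fingertips at (220,215), in front of the lever, which is still at the black mark. Gripper path is clear, so I descend beside the anticlockwise flank.

```bash
python3 -m jog '{"linear":[[2,-0.2,0],[4.5,-0.2,0],[7,-0.2,0],[9,-0.2,0],[10,-0.2,0],[10,-0.2,0],[10,-0.2,0],[10,-0.2,0]],"twist":[0,0,0,0,0,0,0,0],"claw":[-1,-1,-1,-1,-1,-1,-1,-1]}'
python3 - <<'E'
from h import *
for j,g in((0,.005),(0,0),(10,0),(18,0)): 
  G,y=push(j,g); print(j,rel(G,y))
print(manip.sense()['tcp_pos'],manip.sense()['force'])
snap('wrist','wrist2.png');snap('side','side2.png');snap('top','top2.png')
a=cv2.imread('pics/wrist2.png');t=cv2.resize(cv2.imread('pics/top2.png')[170:266,220:348],(512,384),interpolation=cv2.INTER_CUBIC)
b=cv2.resize(cv2.imread('pics/side2.png')[150:246,170:298],(512,384),interpolation=cv2.INTER_CUBIC)
cv2.imwrite('pics/c2.png',cv2.resize(np.hstack([a,b]),(800,300)))
E
```

```text
t: 2.63
tcp_pos: [0.4844, 0.0665, 0.101]
tool_rot: [0.132, 0.694, -0.131, 0.695]
force: [-0.1, 0.2, -0.2]
finger_gap: -0.001
0 (array([0.1 , 0.03, 1.42]), 0.006)
0 (array([0.1 , 0.02, 1.92]), 0.006)
10 (array([0.1 , 0.27, 2.64]), 0.181)
18 (array([0.1 , 0.37, 3.24]), 0.32)
[0.48438339 0.06653475 0.10100334] [-0.13434128  0.17435359 -0.20302632]
```

View pics/c2.png

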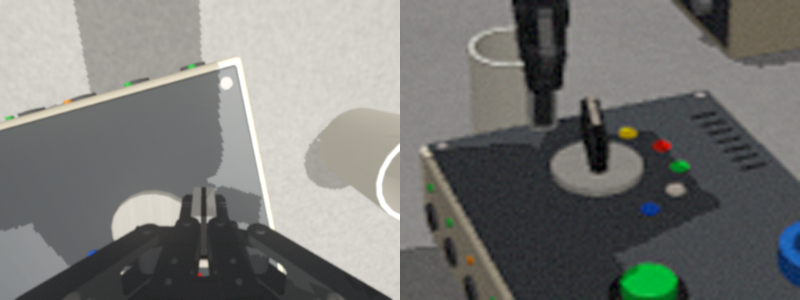

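The side view shows the fingertip low, left of the lever with a gap and at the right height. First click.

```bash
python3 -m jog '{"linear":[[0.1,0,0.6],[0.1,0,1.1],[0.1,0,1.5],[0.1,0,1.9],[0.1,0.1,2.15],[0.1,0.2,2.4],[0.1,0.27,2.64],[0.1,0.27,2.64]],"twist":[0,0,0,0,0.06,0.12,0.18,0.18],"claw":[-1,-1,-1,-1,-1,-1,-1,-1]}'
python3 - <<'E'
from h import *
for j,g in((10,0),(14,0),(18,0),(20,0)): 
  G,y=push(j,g); print(j,rel(G,y))
print(manip.sense()['tcp_pos'],manip.sense()['force'])
snap('side','side3.png');snap('top','top3.png')
b=cv2.resize(cv2.imread('pics/side3.png')[150:246,170:298],(512,384),interpolation=cv2.INTER_CUBIC)
cv2.imwrite('pics/c3.png',b)
E
```

```text
t: 3.45
tcp_pos: [0.5079, 0.0594, 0.0992]
tool_rot: [0.194, 0.681, -0.194, 0.678]
force: [-3.4, 2.0, 3.3]
finger_gap: 0.001
10 (array([-0.09,  0.11,  0.17]), -0.002)
14 (array([-0.09,  0.22,  0.45]), 0.068)
18 (array([-0.09,  0.32,  0.74]), 0.138)
20 (array([-0.09,  0.36,  0.89]), 0.173)
[0.50794101 0.05937161 0.09915494] [-3.36979411  1.96137035  3.27205158]
```

View pics/c3.png

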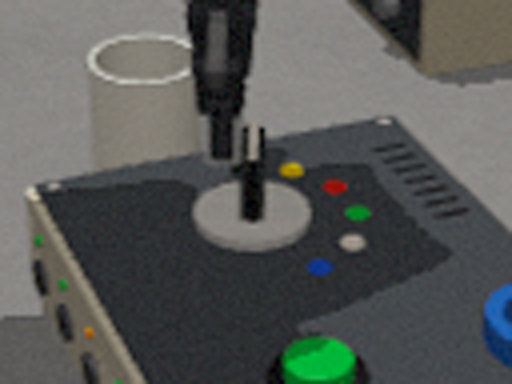

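Side view: fingertip against the lever flank (about 5 N), lever partly turned. I'll carry on just past half way.

```bash
python3 -m jog '{"linear":[[-0.05,0.08,0.15],[-0.05,0.13,0.3],[-0.05,0.18,0.45],[-0.05,0.24,0.6],[-0.05,0.28,0.7],[-0.05,0.28,0.7]],"twist":[0.035,0.07,0.1,0.14,0.16,0.16],"claw":[-1,-1,-1,-1,-1,-1]}'
python3 - <<'E'
from h import *
for j,g in((18,0),(20,0),(30,.004),(30,0),(40,0)): 
  G,y=push(j,g); print(j,rel(G,y))
print(manip.sense()['tcp_pos'],manip.sense()['force'])
snap('side','side4.png');snap('top','top4.png')
b=cv2.resize(cv2.imread('pics/side4.png')[150:246,170:298],(512,384),interpolation=cv2.INTER_CUBIC)
cv2.imwrite('pics/c4.png',b)
E
```

```text
t: 4.05
tcp_pos: [0.5182, 0.0573, 0.0999]
tool_rot: [0.247, 0.662, -0.247, 0.663]
force: [-0.1, -0.5, -0.4]
finger_gap: -0.001
18 (array([-0.01, -0.08, -0.22]), -0.02)
20 (array([-0.01, -0.02, -0.09]), 0.015)
30 (array([-0.01,  0.3 ,  0.25]), 0.189)
30 (array([-0.01,  0.22,  0.64]), 0.189)
40 (array([-0.01,  0.34,  1.4 ]), 0.364)
[0.51816271 0.05730894 0.09991052] [-0.05854188 -0.47801463 -0.36017225]
```

View pics/c4.png

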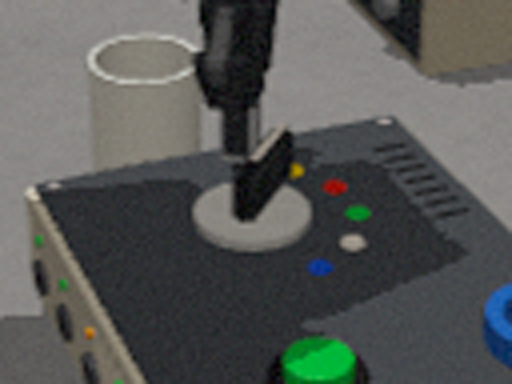

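The lever snapped on and now points at yellow (296,170 in the crop), with zero force. Second click.

```bash
python3 - <<'E'
from h import *
for j in(44,48,50): print(j,rel(*push(j,0)))
E
python3 -m jog '{"linear":[[0,0.2,0.2],[0,0.22,0.45],[0,0.22,0.65],[0,0.27,0.85],[0,0.3,1.05],[0,0.33,1.25],[0,0.34,1.4],[0,0.34,1.4]],"twist":[0.09,0.18,0.19,0.24,0.28,0.32,0.36,0.36],"claw":[-1,-1,-1,-1,-1,-1,-1,-1]}'
python3 - <<'E'
from h import *
for j in (40,44,48,50): print(j,rel(*push(j,0)))
print(manip.sense()['tcp_pos'],manip.sense()['force'])
E
```

```text
44 (array([-0.01,  0.37,  1.77]), 0.434)
48 (array([-0.01,  0.36,  2.08]), 0.504)
50 (array([-0.01,  0.35,  2.23]), 0.539)
t: 4.82
tcp_pos: [0.5289, 0.052, 0.0998]
tool_rot: [0.362, 0.608, -0.361, 0.607]
force: [-0.5, 4.5, 2.2]
finger_gap: 0.0
40 (array([-0.02,  0.11,  0.21]), 0.004)
44 (array([-0.02,  0.23,  0.49]), 0.074)
48 (array([-0.02,  0.32,  0.78]), 0.144)
50 (array([-0.02,  0.36,  0.93]), 0.179)
[0.52891538 0.05199104 0.09978888] [-0.46494272  4.46432706  2.2359334 ]
```

```bash
python3 -m jog '{"linear":[[0,0.08,0.15],[0,0.13,0.3],[0,0.18,0.45],[0,0.24,0.6],[0,0.28,0.7],[0,0.28,0.7]],"twist":[0.035,0.07,0.1,0.14,0.16,0.16],"claw":[-1,-1,-1,-1,-1,-1]}'
python3 - <<'E'
from h import *
for j,g in((48,0),(60,.004),(60,0),(70,0)): 
  G,y=push(j,g); print(j,rel(G,y))
print(manip.sense()['tcp_pos'],manip.sense()['force'])
snap('side','side5.png');snap('top','top5.png')
b=cv2.resize(cv2.imread('pics/side5.png')[150:246,170:298],(512,384),interpolation=cv2.INTER_CUBIC)
cv2.imwrite('pics/c5.png',b)
E
```

```text
t: 5.32
tcp_pos: [0.5359, 0.0459, 0.0998]
tool_rot: [0.409, 0.577, -0.409, 0.577]
force: [2.0, -0.4, 0.1]
finger_gap: 0.001
48 (array([-0.02, -0.01, -0.08]), -0.015)
60 (array([-0.02,  0.37,  0.39]), 0.194)
60 (array([-0.02,  0.29,  0.78]), 0.194)
70 (array([-0.02,  0.4 ,  1.54]), 0.369)
[0.53587746 0.04589763 0.09982396] [ 2.0354737  -0.42747283  0.12503318]
```

View pics/c5.png

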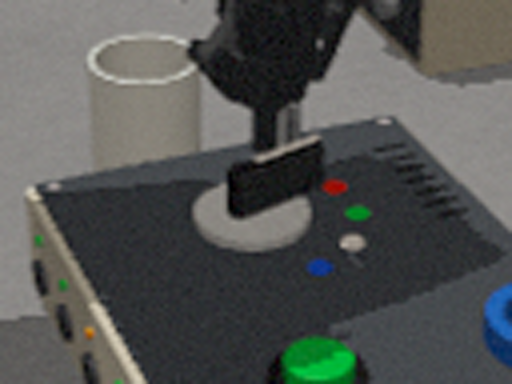

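The lever now points at red (334,186), two clicks done. Third and last click.

```bash
python3 -m jog '{"linear":[[0,0.2,0.2],[0,0.27,0.5],[0,0.29,0.78],[0,0.33,0.98],[0,0.36,1.18],[0,0.38,1.36],[0,0.4,1.54],[0,0.4,1.54]],"twist":[0.09,0.18,0.19,0.24,0.28,0.32,0.36,0.36],"claw":[-1,-1,-1,-1,-1,-1,-1,-1]}'
python3 - <<'E'
from h import *
for j in (70,76,78,80): print(j,rel(*push(j,0)))
E
```

```text
t: 6.08
tcp_pos: [0.544, 0.0339, 0.0998]
tool_rot: [0.506, 0.495, -0.505, 0.494]
force: [-0.1, 3.9, 1.1]
finger_gap: 0.002
70 (array([-0.02,  0.07,  0.12]), 0.008)
76 (array([-0.02,  0.23,  0.55]), 0.113)
78 (array([-0.02,  0.28,  0.7 ]), 0.148)
80 (array([-0.02,  0.32,  0.85]), 0.183)
```

```bash
python3 -m jog '{"linear":[[0,0.08,0.15],[0,0.13,0.3],[0,0.18,0.45],[0,0.24,0.6],[0,0.26,0.65],[0,0.26,0.65]],"twist":[0.035,0.07,0.1,0.14,0.15,0.15],"claw":[-1,-1,-1,-1,-1,-1]}'
python3 - <<'E'
from h import *
print(rel(*push(78,0)))
print(manip.sense()['tcp_pos'],manip.sense()['force'])
snap('side','side6.png');snap('top','top6.png')
b=cv2.resize(cv2.imread('pics/side6.png')[150:246,170:298],(512,384),interpolation=cv2.INTER_CUBIC)
cv2.imwrite('pics/c6.png',b)
E
```

```text
t: 6.58
tcp_pos: [0.5468, 0.0261, 0.0998]
tool_rot: [-0.541, -0.455, 0.541, -0.455]
force: [-0.7, -1.0, 0.0]
finger_gap: 0.001
(array([-0.02, -0.03, -0.07]), -0.001)
[0.54678831 0.02613266 0.09979232] [-0.65657106 -1.02351898  0.03077802]
```

View pics/c6.png

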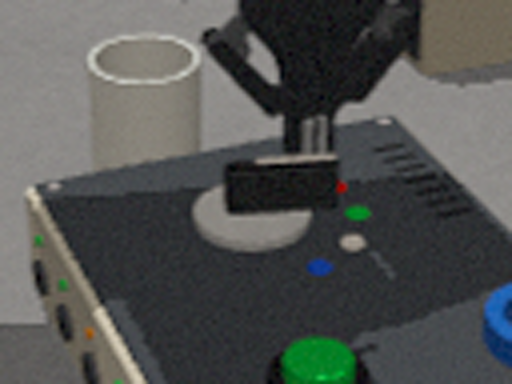

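The finger is unloaded and the lever looks lined up with green (358,213). I'll back straight off, lift, and check from the top.

```bash
python3 -m jog '{"linear":[[0,0,-0.8],[0,0,-1.6],[0,0,-2.2],[-3,0,-2.2],[-6,0,-2.2],[-9,0,-2.2],[-10,0,-5],[-10,0,-9],[-10,0,-12],[-10,0,-12],[-10,0,-12]],"twist":[0,0,0,0,0,0,0,0,0,0,0],"claw":[-1,-1,-1,-1,-1,-1,-1,-1,-1,-1,-1]}'
python3 - <<'E'
from h import *
snap('side','side7.png');snap('top','top7.png')
a=cv2.resize(cv2.imread('pics/top7.png')[170:266,220:348],(400,300),interpolation=cv2.INTER_CUBIC)
b=cv2.resize(cv2.imread('pics/side7.png')[150:246,170:298],(400,300),interpolation=cv2.INTER_CUBIC)
cv2.imwrite('pics/c7.png',np.hstack([a,b]))
s=load('top7')
for j in(60,90,120):
  f=np.radians(PHI0-j); print(j,(proj(s,[AX[0]+.05*np.cos(f),AX[1]+.05*np.sin(f),.12])-[220,170])*400/128, (proj(load('side7'),[AX[0]+.05*np.cos(f),AX[1]+.05*np.sin(f),.12])-[170,150])*400/128+[400,0])
E
```

```text
t: 7.6
tcp_pos: [0.5672, 0.1469, 0.1998]
tool_rot: [-0.54, -0.456, 0.541, -0.456]
force: [0.3, -0.9, -0.1]
finger_gap: 0.002
60 [128.06246642  94.95719751] [648.45605269 107.36960705]
90 [164.34578659  97.34990109] [662.91123532 123.40886604]
120 [194.76586893 117.27435506] [659.54211786 141.26815458]
```

View pics/c7.png

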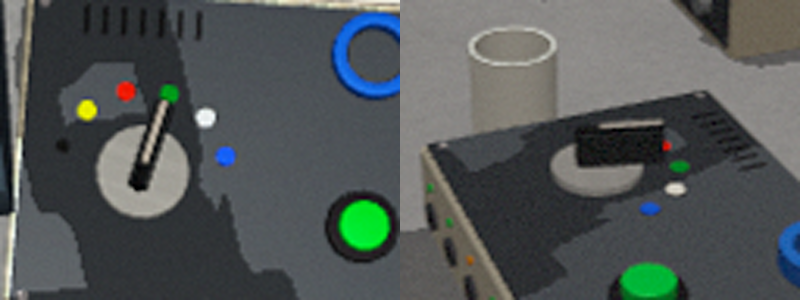

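Top view confirms it: the lever tip is at (164,98), matching the prediction for joint 1.571, and points at green. Now the button.

```bash
python3 - <<'E'
from h import *
s=load('top7');print('bottle cap',onplane(s,416,202,.165))
print(rel([*BT,.2]),rel([*BT,.115]))
E
```

```text
bottle cap [ 0.52430442 -0.30516954  0.165     ]
(array([-2.000e-02, -6.090e+00,  2.991e+01]), 0.0) (array([ 8.48, -6.08, 29.91]), 0.0)
```

```bash
python3 -m jog '{"linear":[[0,-0.6,3],[0,-1.2,6],[0,-1.8,9],[0,-2.4,12],[0,-3,15],[0,-3.7,18],[0,-4.3,21],[0,-4.9,24],[0,-5.5,27],[0,-6,29],[0,-6.1,29.9],[0,-6.1,29.9],[3,-6.1,29.9],[6,-6.1,29.9],[8,-6.1,29.9],[8.5,-6.1,29.9],[8.5,-6.1,29.9],[8.5,-6.1,29.9]],"twist":[0,0,0,0,0,0,0,0,0,0,0,0,0,0,0,0,0,0],"claw":[-1,-1,-1,-1,-1,-1,-1,-1,-1,-1,-1,-1,-1,-1,-1,-1,-1,-1]}'
python3 - <<'E'
from h import *
print(rel([*BT,.102]),rel([*BT,.096]))
snap('side','side8.png')
cv2.imwrite('pics/c8.png',cv2.resize(cv2.imread('pics/side8.png')[180:276,190:318],(512,384),interpolation=cv2.INTER_CUBIC))
E
```

```text
t: 9.2
tcp_pos: [0.4562, -0.1388, 0.1152]
tool_rot: [0.541, 0.455, -0.541, 0.455]
force: [0.8, -0.0, 0.1]
finger_gap: 0.002
(array([ 1.32, -0.06,  0.07]), 0.0) (array([ 1.92, -0.06,  0.07]), 0.0)
```

View pics/c8.png

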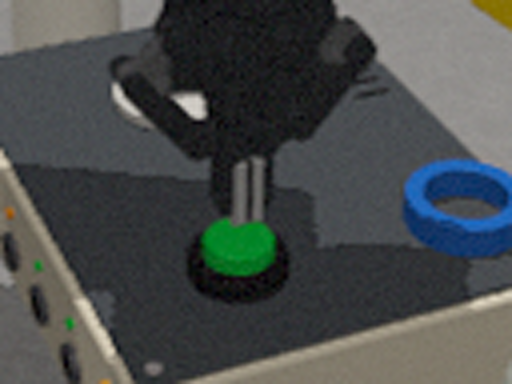

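The fingertips stand just above the centre of the button (238,235). Pressing gently down.

```bash
python3 -m jog '{"linear":[[0.5,0,0],[1,0,0],[1.3,0,0],[1.5,0,0],[1.7,0,0],[1.85,0,0],[1.95,0,0],[2,0,0],[2,0,0],[2,0,0]],"twist":[0,0,0,0,0,0,0,0,0,0],"claw":[-1,-1,-1,-1,-1,-1,-1,-1,-1,-1]}'
```

```text
t: 10.08
tcp_pos: [0.456, -0.1394, 0.0959]
tool_rot: [0.542, 0.454, -0.541, 0.455]
force: [-1.0, 2.3, 12.3]
finger_gap: 0.002
```

```bash
python3 -m jog '{"linear":[[0.05,0,0],[0.1,0,0],[0.1,0,0],[0.1,0,0]],"twist":[0,0,0,0],"claw":[-1,-1,-1,-1]}'; python3 - <<'E'
from h import *
snap('side','side9.png')
cv2.imwrite('pics/c9.png',cv2.resize(cv2.imread('pics/side9.png')[180:276,190:318],(512,384),interpolation=cv2.INTER_CUBIC))
E
```

```text
t: 10.42
tcp_pos: [0.4561, -0.1394, 0.0958]
tool_rot: [0.542, 0.454, -0.541, 0.455]
force: [-2.9, 2.3, 20.4]
finger_gap: -0.002
```

View pics/c9.png

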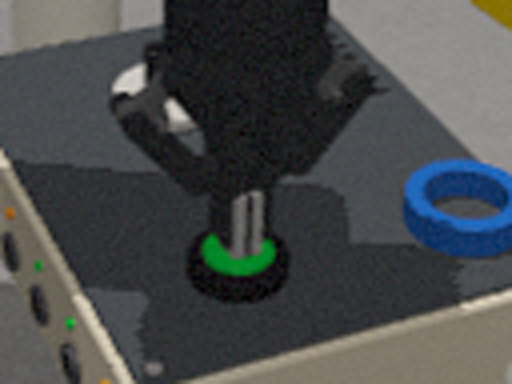

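The button is on its stop: another 1 mm commanded raised the force to 20 N while the TCP barely moved. The picture shows it sunk nearly into its collar. Now I'll release and lift clear.

```bash
python3 -m jog '{"linear":[[-1,0,0],[-3,0,0],[-6,0,0],[-9,0,0],[-12,0,0],[-14,-3,0],[-14,-6,0],[-14,-9,0],[-14,-11,0],[-14,-12,0],[-14,-12,0],[-14,-12,0],[-14,-12,0]],"twist":[0,0,0,0,0,0,0,0,0,0,0,0,0],"claw":[-1,-1,-1,-1,-1,-1,-1,-1,-1,-1,-1,-1,-1]}'
python3 - <<'E'
from h import *
print(manip.sense()['qd'].round(3))
snap('side','side10.png');snap('top','top10.png')
a=cv2.resize(cv2.imread('pics/top10.png')[150:290,150:430],(700,350))
b=cv2.resize(cv2.imread('pics/side10.png')[150:346,170:366],(250,250),interpolation=cv2.INTER_CUBIC)
c=np.zeros((600,700,3),np.uint8);c[:350]=a;c[350:,:250]=b;cv2.imwrite('pics/c10.png',c)
E
```

```text
t: 11.55
tcp_pos: [0.3391, -0.1195, 0.2341]
tool_rot: [0.542, 0.454, -0.541, 0.455]
force: [-0.1, 0.2, 0.6]
finger_gap: 0.004
[ 0.005  0.008 -0.008 -0.002  0.005 -0.001]
```

View pics/c10.png

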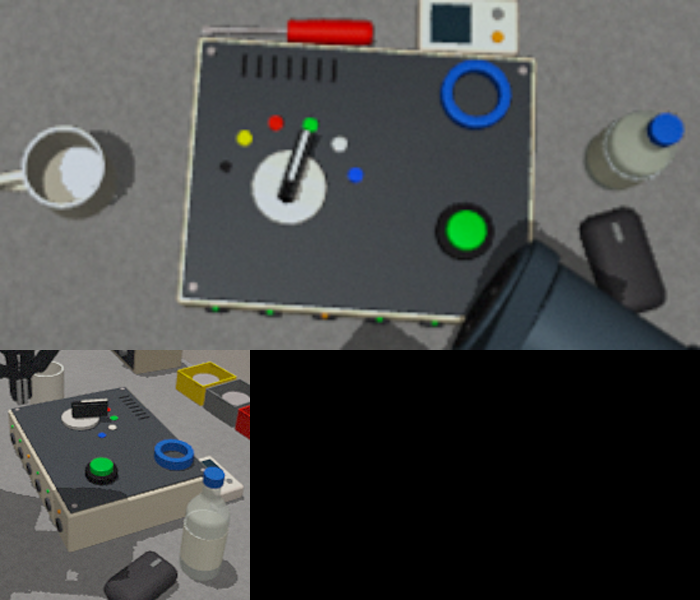

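The lever points at green (310,125), the button is up again (466,230), everything else is in place and the arm is clear.

```bash
python3 -c "
from station import manip
print(manip.sign_off())"
```

```text
the job is handed in; nothing more can be done
None
```

The job is done and handed in: the selector points at the green mark and the start button has been pressed and released. It took about 12 s of the 61 s allowed.

- **Selector:** I pushed the lever's anticlockwise flank with the shut fingertips, three single clicks: yellow, red, then green (joint 1.571). In the top view taken right after, the lever tip was within about a pixel of the position worked out for green. The last top view shows it still there.
- **Start button:** I pressed it until it stopped moving. Another 1 mm of commanded travel raised the force from 12 to 20 N while the fingertip moved about 0.1 mm. After I let go, the pictures show it back up.
- **Last checks:** The mug, bottle, tape, driver, module and mouse look undisturbed in the last top view, and the arm was clear with almost no force on the tool. No check failed or disagreed. I judged the joint angles from the pictures and forces, because the robot does not report them.

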